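# Clear broken terracotta off a lap desk

### The arm

A 6-joint arm with a two-finger parallel gripper is mounted at the origin on the work surface. World frame = base frame: x ahead of the robot, y to its left, z up, the work surface at z = 0. Lengths are in m, angles in rad, forces in N, time in s.
With the tool pointing down it reaches from about 0.275 to 0.85 m from the base axis. Payload 5.2 kg.
Tool frame: the origin (TCP) lies midway between the tips of the shut fingers; the grasp point (between the pads) lies behind it (env.grasp_offset is the y of the grasp point in the tool frame, in m); y points along the fingers, z is the direction in which the jaws open and shut, and the axes are right-handed (so a half turn about y gives the same grasp; the last joint's range is limited). The gripper opens to 85 mm and grips with 20 to 120 N. Pads are 22 mm wide; open, the fingers measure 114 mm over their backs; the gripper's body (76 mm by 85 mm) begins 54 mm behind the grasp point. The pads swing forward as they close: fully open they stand 13 mm farther back than shut.
Start: joints at [-1.347, 0.259, 1.535, -0, 1.348, -0.203], TCP at [0.228, -0.501, 0.231] pointing down, gripper open.
Joint ranges: [-3.14, 3.14], [-0.91, 2.08], [0.19, 2.58], [-1.22, 4.36], [0.22, 2.71], [-3.12, 3.12]. Speed limits (rad/s): [2.57, 2.57, 3.14, 3.14, 3.14, 3.14].

### API

Orientations are given as [roll, pitch, yaw] about the fixed x, y, z axes, in that order (R = Rz(yaw) Ry(pitch) Rx(roll)).
In Python, from rig import get_state, cams, finish_job, env gives the robot as it stands.
- The arm moves only by the tool servo_tool, never from a script. Its argument "plan" is a list of rows, each a list of 3 entries, a list of its own where there are three numbers: the shift along the tool's x, y, z in mm, then the turn about the tool's y in rad, then the closure, from 0 (fully open) to 1 (shut). A call has 1 to 10 rows; each row shifts and turns the commanded pose from where the row before left it, along the tool's axes as they then stand; what a row does not reach is not made up. A row lasts 1/10 s, in which the tool goes at most 50 mm and 8.59 degrees, less where a joint would pass 70% of its speed; a pose out of reach is approached as far as the arm can. A call is refused whole if a number of a shift passes 50 or a number of a turn 0.15, either way. A call with a gripper value outside its range is refused whole. The fingers move at their own pace and stop on an object; "grip_force" is the grip in N (left out, the last holds). Time passes only in rows, so rows that do not move let the fingers close. It gives the time, the measured TCP pose, the force and the opening at its end, in the units of the state.
- get_state(): the state, without advancing time (a new reading comes with each control period).
- cams.capture(name): name is "side" or "top" or "wrist"; returns (picture, depth): 420x560x3 uint8, red, green, blue; 420x560 float32, m along the optical axis (not along the pixel's ray), 0 where there is no reading.
- cams.camera_info(name): a dict with "fx", "fy", "cx", "cy" (pixels), "xyz" and "attitude" of the camera in the world; the wrist camera has in their place "mount" (4x4, takes a point from camera to tool coordinates, whose origin is the TCP and whose axes are the tool frame's). Camera axes: x right, y up, looking along -z (the intrinsics and any distortion apply to the point x, -y, -z); pixel columns grow to the right and rows downward; lengths in m; the calibration is good to about 2 mm. A picture is of the moment at which its call begins: read the wrist's pose just before it. camera_info takes no time and is no camera call.
- finish_job(): hands the job in, once; it reports no verdict.
The state is a dict: "t": time; "qpos": joint angles; "qvel": joint speeds; "joint_torque": joint torques, N m; "eef_pos": TCP position; "tcp_rot": TCP orientation; "contact_force": force on the tool from outside, world axes, zero at the start; "wrist_torque": the same for the moment, N m; "opening": opening from 0.0 (shut) to 1.0 (fully open).
Only numpy, scipy, OpenCV 4.12 (cv2) and the standard library are available. Lean on these libraries where they do the work, as an engineer would, in place of code of your own. Each camera call takes 0.05 s, during which the arm holds its last target. There are 200 camera calls.

### The job

A flowerpot has broken over the sloping lap desk on the coffee table. First lift the notebook off the slope and lay it squarely on the pile of two matching notebooks; then take the wooden scraper and, holding its underside flat on the slope, sweep all five sharp shards down into the desk's catch tray, never touching a shard with the gripper or arm. Finally stand the scraper back upright on its cork mat, lengthwise as it was, and leave the mug, spectacles case and remote control where they are.

Things in the scene. Friction and masses are not known exactly. Their poses are not given: they have to be found in the camera images.
- desk: Fixed plywood lap desk; flat top of black non-slip rubber sloping 28 degrees, falling towards the robot. Origin: on the slope surface, middle of its low edge, 30 mm above the table; x up the slope, y across (level), z out of the surface. Surface 260 mm long (x 0 to 260), 220 mm wide (y -110 to 110); side rails beyond that, 10 mm thick, rise 12 mm above; low and high edges open.
- tray: Open catch tray, part of the desk, along the slope's low edge on the robot's side. Origin: centre of its underside, on the table; x level, away from the robot, z up. Inside 80 x 228 mm (x, y), floor 4 mm thick, front and side walls 34 mm high; the slope's low edge is 38 mm from its centre towards +x, 30 mm above the table.
- notebook: Small hardback notebook with grey cloth covers, 94 x 56 x 14 mm (x, y, z), about 70 g, lying on the slope among the shards with its length up the slope. Origin: centre of its underside, z out of its cover.
- pile_low: Lower of two identical notebooks (94 x 56 x 14 mm) piled on the table beside the desk, to its left or right. Origin: centre of its underside, x along its length.
- pile_top: Upper notebook of that pile, same size; its top cover is 28 mm above the table. Origin: centre of its underside, x along its length.
- mat: Cork mat fixed to the table on the other side of the desk from the pile, 160 x 90 mm (x, y), 4 mm thick: the scraper's place. Origin: centre of its underside.
- scraper: Dark wooden scraper block, about 0.18 kg, standing upright, loose, on the cork mat, its length along the mat's. Foot 36 x 120 x 22 mm (x, y, z) with flat underside; on it a grip ridge 24 mm thick (x), 70 mm long (y), from 22 to 70 mm above the underside. Origin: centre of the underside, z up through the grip.
- mug: Bystander: glass mug, 76 mm across, 85 mm tall, handle on one side. Origin: centre of its foot.
- case: Bystander: blue cloth spectacles case, 150 x 60 x 35 mm. Origin: centre of its underside.
- remote: Bystander: black remote control, 40 x 150 x 16 mm (x, y, z). Origin: centre of its underside.
- shard0: Terracotta shard, a flat chip 28 x 22 mm (x, y), 10 mm thick, lying loose on the slope. Origin: centre of its underside, z out of the flat face.
- shard1: Terracotta shard, a flat chip 26 x 24 mm (x, y), 10 mm thick, lying loose on the slope. Origin: centre of its underside, z out of the flat face.
- shard2: Terracotta shard, a flat chip 30 x 20 mm (x, y), 10 mm thick, lying loose on the slope. Origin: centre of its underside, z out of the flat face.
- shard3: Terracotta shard, a flat chip 24 x 24 mm (x, y), 10 mm thick, lying loose on the slope. Origin: centre of its underside, z out of the flat face.
- shard4: Terracotta shard, a flat chip 28 x 24 mm (x, y), 10 mm thick, lying loose on the slope. Origin: centre of its underside, z out of the flat face.

How it is judged:
By the outcome, as a careful person would: the job done as asked, in the order asked, and still so for the second after the job is handed in, with the robot touching nothing.
It also fails if it takes over 69 s, if anything falls off the work surface, if the arm or the gripper's body presses on something with over 40 N, if the wrist force passes 120 N, or if a joint passes its speed limit or range.

## Working session

There is one attempt and no reset: what is moved stays moved. The work goes in short steps, Python scripts to look and compute and a tool call to move; the robot and the scene stay as the last step left them, time stands still between calls to the robot, and variables do not carry over. Pictures are saved under pics/ and viewed, about 8 in all and at most 12, crops included, and the job is handed in when it is done.

Besides the shell and the picture viewer there is one more tool, called after "Emit:" by a JSON object that holds its "fn" and its "kwargs". servo_tool: Moves the arm, as the interface text tells. Its arguments: {"type":"object","properties":{"plan":{"type":"array","items":{"type":"array"}},"grip_force":{"type":"number"}},"required":["plan"]}

```bash
mkdir -p pics; ls
python3 - <<'E'
from rig import get_state,cams,env
import cv2,numpy as np
s=get_state();print({k:np.round(v,3).tolist() for k,v in s.items()});print(env.grasp_offset,[a for a in dir(env) if a[0]!='_'])
for n in("top","side"):
    p,d=cams.capture(n);np.savez(f"pics/{n}0.npz",p=p,d=d)
    cv2.imwrite(f"pics/{n}0.png",p[...,::-1]);print(n,cams.camera_info(n))
print(cams.camera_info("wrist"))
E
```

```text
pics
{'t': 0.0, 'qpos': [-1.347, 0.259, 1.536, 0.0, 1.348, -0.203], 'qvel': [-0.001, -0.001, -0.001, -0.001, 0.0, -0.0], 'joint_torque': [-0.0, -44.604, -29.057, -0.0, 0.012, -0.0], 'eef_pos': [0.228, -0.5, 0.23], 'tcp_rot': [-1.573, 0.0, -2.715], 'contact_force': [-0.421, 1.213, -0.702], 'wrist_torque': [-0.018, 0.04, 0.005], 'opening': 0.995}
-0.0187 ['IKError', 'grasp_offset']
top {'fx': 474.4871834761716, 'fy': 474.4871834761716, 'cx': 278.9593239074389, 'cy': 207.17331329720923, 'xyz': array([ 0.40298725, -0.09562719,  1.23986006]), 'attitude': array([ 0.10464572,  0.02698051, -1.57013638])}
side {'fx': 504.13623450193745, 'fy': 504.13623450193745, 'cx': 279.64002444752896, 'cy': 213.2658575770707, 'xyz': array([ 0.45123503, -1.08279486,  1.20948925]), 'attitude': array([ 0.73428469,  0.01921488, -0.08431821])}
{'fx': 322.4811086001912, 'fy': 322.4811086001912, 'cx': 278.22903011646684, 'cy': 207.10968672937275, 'mount': array([[-7.08252589e-04, -9.64787724e-01, -2.63028792e-01,
        -6.73769257e-02],
       [ 1.01037118e-03,  2.63028033e-01, -9.64787662e-01,
        -1.42901569e-01],
       [ 9.99999239e-01, -9.49070070e-04,  7.88503422e-04,
         1.12575616e-03],
       [ 0.00000000e+00,  0.00000000e+00,  0.00000000e+00,
         1.00000000e+00]])}
```

View pics/top0.png

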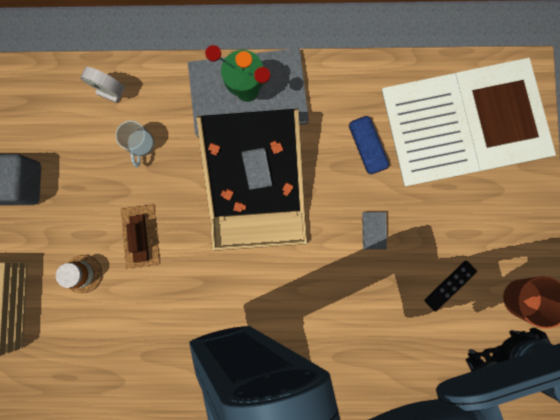

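View pics/side0.png

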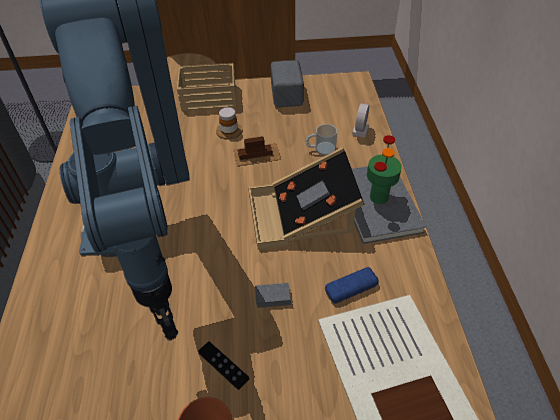

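```bash
cat > h.py <<'E'
import numpy as np,cv2
from scipy.spatial.transform import Rotation as R
from rig import get_state,cams,env
np.set_printoptions(precision=4,suppress=True)
def pose(n,s=None):
    i=cams.camera_info(n)
    if n=="wrist":
        T=np.eye(4);T[:3,:3]=R.from_euler("xyz",s["tcp_rot"]).as_matrix();T[:3,3]=s["eef_pos"];T=T@np.array(i["mount"])
    else:
        T=np.eye(4);T[:3,:3]=R.from_euler("xyz",i["attitude"]).as_matrix();T[:3,3]=i["xyz"]
    return i,T
def cloud(n,d,s=None):
    i,T=pose(n,s);v,u=np.mgrid[:d.shape[0],:d.shape[1]]
    P=np.stack([(u-i["cx"])/i["fx"]*d,-(v-i["cy"])/i["fy"]*d,-d],-1)
    return P@T[:3,:3].T+T[:3,3]
def ray(n,uv,z,s=None):   # pixel -> point at world height z
    i,T=pose(n,s);uv=np.atleast_2d(uv).astype(float)
    r=np.c_[(uv[:,0]-i["cx"])/i["fx"],-(uv[:,1]-i["cy"])/i["fy"],-np.ones(len(uv))]@T[:3,:3].T
    return T[:3,3]+r*((z-T[2,3])/r[:,2])[:,None]
def proj(n,P,s=None):
    i,T=pose(n,s);Q=(np.atleast_2d(P)-T[:3,3])@T[:3,:3]
    return np.c_[i["cx"]-i["fx"]*Q[:,0]/Q[:,2],i["cy"]+i["fy"]*Q[:,1]/Q[:,2]]
E
python3 - <<'E'
from h import *
z=np.load("pics/top0.npz");p,d=z["p"],z["d"];C=cloud("top",d)
print("table z",np.median(C[300:320,180:230,2]),np.median(C[180:200,320:350,2]))
# desk plane
m=(p.max(2)<45);m[:, :200]=0;m[:,300:]=0;m[:112]=0;m[215:]=0
P=C[m];P=P[d[m]>0];c=P.mean(0);n=np.linalg.svd(P-c,full_matrices=False)[2][2];n*=np.sign(n[2])
for _ in range(2):
    P=P[abs((P-c)@n)<.004];c=P.mean(0);n=np.linalg.svd(P-c,full_matrices=False)[2][2];n*=np.sign(n[2])
print("plane",c,n,"slope deg",np.degrees(np.arccos(n[2])),"fall yaw",np.degrees(np.arctan2(-n[1],-n[0])),len(P))
hsv=cv2.cvtColor(p,cv2.COLOR_RGB2HSV)
sh=((hsv[...,0]<12)&(hsv[...,1]>110)&(hsv[...,2]>90)).astype(np.uint8);sh[:,:200]=0;sh[:,305:]=0;sh[:125]=0;sh[215:]=0
k,l,st,ce=cv2.connectedComponentsWithStats(sh)
for i in range(1,k):
    if st[i,4]>25: print("shard px",ce[i],st[i,4],"xyz",np.median(C[l==i],0),"h",np.median((C[l==i]-c)@n))
g=p[100:260,110:400];cv2.imwrite("pics/crop1.png",cv2.resize(g,None,fx=2.75,fy=2.75,interpolation=cv2.INTER_CUBIC)[...,::-1])
E
```

```text
table z 0.0005809794301159243 0.000258660462607363
plane [0.6378 0.0037 0.0972] [-0.4688 -0.0333  0.8827] slope deg 28.031456942182167 fall yaw 4.066247310109653 6802
shard px [275.8761 146.7611] 113 xyz [ 0.6663 -0.0579  0.1204] h 0.009365039664800472
shard px [213.5625 148.4167] 96 xyz [0.6632 0.0928 0.1245] h 0.009571664390881132
shard px [286.9674 188.6087] 92 xyz [ 0.5732 -0.0839  0.0702] h 0.009327372802210392
shard px [226.7283 194.1196] 92 xyz [0.5596 0.0661 0.0683] h 0.009630045295962904
shard px [238.7528 206.7191] 89 xyz [0.5286 0.0378 0.0507] h 0.009308527362806053
```

View pics/crop1.png

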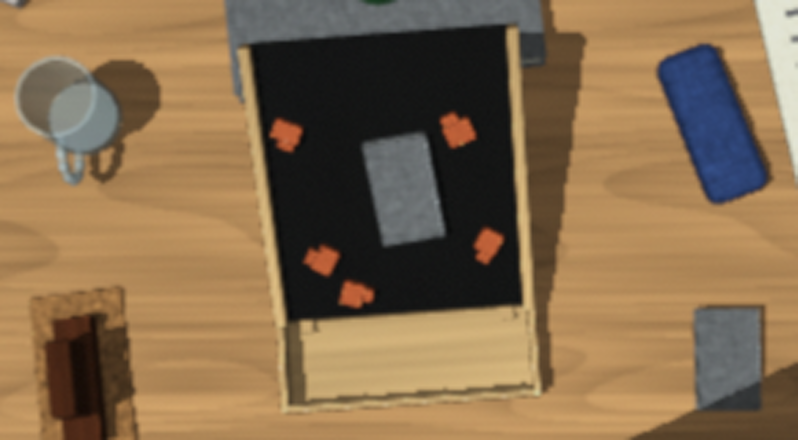

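```bash
cat >> h.py <<'E'
def rect(P):
    (c,w,a)=cv2.minAreaRect((P[:,:2]*1000).astype(np.float32));
    return np.array(c)/1000,np.array(w),a
E
python3 - <<'E'
from h import *
z=np.load("pics/top0.npz");p,d=z["p"],z["d"];C=cloud("top",d)
c=np.array([0.6378,0.0037,0.0972]);n=np.array([-0.4688,-0.0333,0.8827])
def box(lo,hi): return np.all((C>lo)&(C<hi),-1)&(d>0)
for nm,lo,hi in [("pile",(.4,-.36,.022),(.56,-.22,.034)),("ridge",(.38,.2,.065),(.6,.32,.08)),("foot+",(.38,.2,.018),(.6,.32,.08)),("mat",(.35,.18,.0025),(.62,.34,.08))]:
    m=box(lo,hi);P=C[m];print(nm,len(P),np.median(P[:,2]),P.min(0),P.max(0),rect(P))
# notebook: height over slope
h=(C-c)@n;m=box((.5,-.1,.03),(.75,.12,.2))&(abs(h-.0135)<.0035)&(p.max(2).astype(int)-p.min(2)<30)
k,l,st,ce=cv2.connectedComponentsWithStats(m.astype(np.uint8));i=1+st[1:,4].argmax();P=C[l==i]
ux=np.array([n[2]*np.cos(.071),n[2]*np.sin(.071),-(n[0]*np.cos(.071)+n[1]*np.sin(.071))]);ux/=np.linalg.norm(ux)
uy=np.cross(n,ux)
Q=np.c_[(P-c)@ux,(P-c)@uy,(P-c)@n]
r=rect(Q);print("book",len(P),P.mean(0),np.median(Q[:,2]),r, "world",c+ux*r[0][0]+uy*r[0][1]+n*.014)
# crop corners
cr=np.array([(362,143),(428,132),(445,236),(383,246)])/2.75+[110,100]
pc=np.array([(696,307),(762,307),(762,410),(696,410)])/2.75+[110,100]
print("pile corners",ray("top",pc,.028)[:,:2],ray("top",pc,.028).mean(0))
I=c+0;ii,T=pose("top")
def onpl(uv,off):
    a=ray("top",uv,0);o=T[:3,3];dr=a-o;t=((c+n*off-o)@n)/(dr@n);return o+dr*t[:,None]
B=onpl(cr,.014);print("book corners slope",np.c_[(B-c)@ux,(B-c)@uy]*1000,B.mean(0))
# desk edges
e=np.array([(250,46),(508,28),(522,303),(288,319)])/2.75+[110,100]
E=onpl(e,0);print("desk corners slope",np.c_[(E-c)@ux,(E-c)@uy]*1000,E)
for uv in [(275.9,146.8),(213.6,148.4),(287,188.6),(226.7,194.1),(238.8,206.7)]:
    q=onpl(np.array([uv]),.01)[0];print("shard slope",(q-c)@ux*1000,(q-c)@uy*1000)
s=get_state();RR=R.from_euler("xyz",s["tcp_rot"]).as_matrix();print(RR)
E
```

```text
pile 812 0.028252411356627705 [ 0.4232 -0.3342  0.022 ] [ 0.5153 -0.2769  0.0339] (array([ 0.4693, -0.3055]), array([57.232 , 92.0281]), 89.98555755615234)
ridge 284 0.07420000405770799 [0.415  0.2864 0.0661] [0.4847 0.3171 0.0799] (array([0.4506, 0.3024]), array([69.8964, 25.3117]), 6.809471607208252)
foot+ 763 0.037072104455893484 [0.3899 0.278  0.0184] [0.5111 0.3199 0.0799] (array([0.4506, 0.3006]), array([120.2377,  37.8634]), 4.3343400955200195)
mat 2691 0.0053641937569359754 [0.3509 0.1802 0.0025] [0.6199 0.3399 0.0799] (array([0.4854, 0.26  ]), array([159.6636, 269.022 ]), 89.95037078857422)
book 775 [ 0.6158 -0.0092  0.1006] 0.013723442116005272 (array([-0.0195, -0.011 ]), array([94.7908, 55.9981]), 5.756885528564453) world [ 0.6148 -0.009   0.1004]
pile corners [[ 0.5184 -0.2778]
 [ 0.5182 -0.3388]
 [ 0.4231 -0.3366]
 [ 0.4231 -0.2761]] [ 0.4707 -0.3073  0.028 ]
book corners slope [[ 27.3187  19.5352]
 [ 32.7053 -38.8037]
 [-64.1305 -45.8649]
 [-69.2925  10.62  ]] [ 0.616  -0.0115  0.1009]
desk corners slope [[ 116.4525  107.826 ]
 [ 114.8928 -114.3729]
 [-140.3873 -111.488 ]
 [-139.3651  107.1989]] [[ 0.7327  0.1185  0.1519]
 [ 0.7471 -0.1032  0.1512]
 [ 0.5221 -0.1163  0.0312]
 [ 0.5075  0.1019  0.0317]]
shard slope 32.701750500386474 -63.489258473796006
shard slope 40.313958814931034 86.12129486761032
shard slope -75.78141117883256 -82.80160197348572
shard slope -78.58285874745074 68.31660041379797
shard slope -114.67479028586315 41.825489245404995
[[-0.9103 -0.0004  0.414 ]
 [-0.414   0.0016 -0.9103]
 [-0.0003 -1.     -0.0016]]
```

Run:
```python
from h import *
for nm in("top","side"):
    z=np.load(f"pics/{nm}0.npz");d=z["d"];C=cloud(nm,d)
    m=(d>0)&(C[...,0]>.62)&(C[...,0]<1.05)&(abs(C[...,1])<.2)&(C[...,2]>.17);P=C[m]
    for a in np.arange(.17,.4,.03):
        q=P[(P[:,2]>=a)&(P[:,2]<a+.03)]
        if len(q)>3: print(nm,round(a,2),len(q),q.min(0)[:2],q.max(0)[:2])
z=np.load("pics/top0.npz");d=z["d"];C=cloud("top",d)
m=(d>0)&(C[...,0]>.36)&(C[...,0]<.58)&(C[...,1]>.24)&(C[...,1]<.36)&(C[...,2]>.003)&(C[...,2]<.08);print("mat",rect(C[m]))
m=(d>0)&(C[...,0]>.5)&(C[...,0]<.75)&(C[...,1]>.2)&(C[...,1]<.42)&(C[...,2]>.03);m&=~((C[...,0]<.53));print("mug",C[m].min(0),C[m].max(0))
```

```text
top 0.17 655 [ 0.7889 -0.0244] [0.8877 0.0714]
top 0.2 480 [ 0.791  -0.0455] [0.8778 0.0988]
top 0.23 162 [ 0.8211 -0.004 ] [0.8556 0.0295]
side 0.17 194 [ 0.7921 -0.0345] [0.8879 0.0666]
side 0.2 249 [ 0.7944 -0.0518] [0.8799 0.0956]
side 0.23 48 [ 0.8243 -0.0116] [0.8585 0.0247]
mat (array([0.4702, 0.2998]), array([118.762 , 218.6235]), 89.53016662597656)
mug [0.634  0.2725 0.03  ] [0.744  0.3486 0.0926]
```

```bash
cat >> h.py <<'E'
def rows(target,yaw,clo,n=None,s=None,start=None,ramp=0):
    """print rows from present (or start=(xyz,yaw deg)) to target; yaw of jaw axis (tool z), deg, tool down"""
    if start is None:
        s=get_state();M=R.from_euler("xyz",s["tcp_rot"]).as_matrix();p=np.array(s["eef_pos"]);y0=np.degrees(np.arctan2(M[1,2],M[0,2]))
    else: p,y0=np.array(start[0]),start[1]
    dv=(np.array(target)-p)*1000;dy=np.radians(yaw-y0)
    if n is None: n=int(max(np.ceil(np.linalg.norm(dv)/46),np.ceil(abs(dy)/.14),1))
    out=[]
    for k in range(n):
        a=np.radians(y0)+dy*k/n;zx=np.array([np.cos(a),np.sin(a),0]);yx=np.array([0,0,-1.]);xx=np.cross(yx,zx)
        v=dv/n;out.append([[round(float(v@q),1) for q in(xx,yx,zx)],round(-dy/n,3),clo])
    print("from",p,round(y0,2),"n",n);print(str(out).replace(" ",""));return (target,yaw)
E
python3 - <<'E'
from h import *
rows((.612,-.009,.235),-81.2,0)
E
```

```text
from [ 0.2276 -0.5002  0.2306] -65.55 n 14
[[[-39.5,-0.3,-20.6],np.float64(0.02),0],[[-39.1,-0.3,-21.3],np.float64(0.02),0],[[-38.7,-0.3,-22.1],np.float64(0.02),0],[[-38.2,-0.3,-22.8],np.float64(0.02),0],[[-37.8,-0.3,-23.6],np.float64(0.02),0],[[-37.3,-0.3,-24.3],np.float64(0.02),0],[[-36.8,-0.3,-25.0],np.float64(0.02),0],[[-36.3,-0.3,-25.8],np.float64(0.02),0],[[-35.8,-0.3,-26.5],np.float64(0.02),0],[[-35.3,-0.3,-27.2],np.float64(0.02),0],[[-34.8,-0.3,-27.8],np.float64(0.02),0],[[-34.2,-0.3,-28.5],np.float64(0.02),0],[[-33.7,-0.3,-29.2],np.float64(0.02),0],[[-33.1,-0.3,-29.8],np.float64(0.02),0]]
```

Emit:
{"fn": "servo_tool", "kwargs": {"plan": [[[-39.5,0,-20.6],0.02,0],[[-39.1,0,-21.3],0.02,0],[[-38.7,0,-22.1],0.02,0],[[-38.2,0,-22.8],0.02,0],[[-37.8,0,-23.6],0.02,0],[[-37.3,0,-24.3],0.02,0],[[-36.8,0,-25],0.02,0],[[-36.3,0,-25.8],0.02,0],[[-35.8,0,-26.5],0.02,0],[[-35.3,0,-27.2],0.02,0]]}}

```text
t: 1.1
eef_pos: [0.5035, -0.1487, 0.2311]
tcp_rot: [-1.571, -0.0, -2.916]
contact_force: [0.9, -1.2, -0.0]
opening: 0.997
```

Emit:
{"fn": "servo_tool", "kwargs": {"plan": [[[-34.8,0,-27.8],0.02,0],[[-34.2,0,-28.5],0.02,0],[[-33.7,0,-29.2],0.02,0],[[-33.1,0,-29.8],0.02,0],[[0,0,0],0,0.15],[[0,0,0],0,0.15]]}}

```text
t: 1.7
eef_pos: [0.6133, -0.0099, 0.2303]
tcp_rot: [-1.571, -0.002, -2.992]
contact_force: [0.4, 0.8, -0.4]
opening: 0.85
```

```bash
sed -i 's/round(-dy\/n,3)/round(float(-dy\/n),3)/' h.py
python3 - <<'E'
from h import *
s=get_state();p,d=cams.capture("wrist");np.savez("pics/w1.npz",p=p,d=d)
print(s["t"],s["eef_pos"],s["tcp_rot"],s["opening"],s["contact_force"])
C=cloud("wrist",d,s);c=np.array([0.6378,0.0037,0.0972]);n=np.array([-0.4688,-0.0333,0.8827])
q=p.copy()
# predicted book corners from top cam
ux=np.array([n[2]*np.cos(.071),n[2]*np.sin(.071),-(n[0]*np.cos(.071)+n[1]*np.sin(.071))]);ux/=np.linalg.norm(ux);uy=np.cross(n,ux)
h=(C-c)@n
m=(d>0)&(abs(h-.0135)<.004)&(p.max(2).astype(int)-p.min(2)<30)&(C[...,0]>.52)&(C[...,0]<.72)&(abs(C[...,1])<.08)
k,l,st,ce=cv2.connectedComponentsWithStats(m.astype(np.uint8));i=1+st[1:,4].argmax();P=C[l==i]
Q=np.c_[(P-c)@ux,(P-c)@uy];r=rect(Q);print("book",len(P),np.median(h[l==i]),r,"top centre world",c+ux*r[0][0]+uy*r[0][1]+n*.014)
cv2.imwrite("pics/w1.png",q[...,::-1])
E
```

```text
1.7 [ 0.6133 -0.0099  0.2303] [-1.571  -0.0019 -2.9922] 0.8502964377481559 [ 0.3827  0.8114 -0.3925]
book 5482 0.01324678160016698 (array([-0.0178, -0.0139]), array([95.6167, 56.1083]), 5.929957866668701) top centre world [ 0.6166 -0.0118  0.1012]
```

View pics/w1.png

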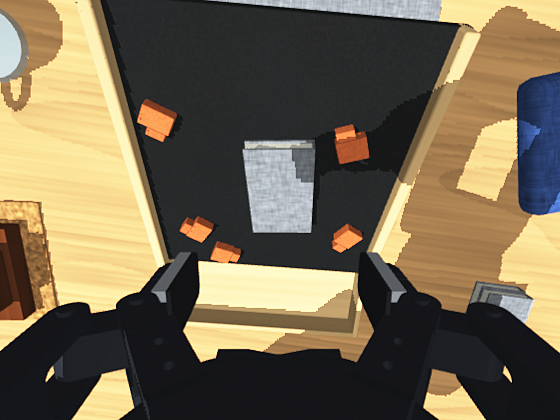

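Emit:
{"fn": "servo_tool", "kwargs": {"plan": [[[-5.5,40,1],0,0.15],[[0,40,0],0,0.15],[[0,35,0],0,0.15],[[0,15,0],0,0.15],[[0,5,0],0,0.15],[[0,0,0],0,0.15]]}}

```text
t: 2.35
eef_pos: [0.6184, -0.0122, 0.0961]
tcp_rot: [-1.571, -0.001, -2.996]
contact_force: [0.1, -0.5, 0.4]
opening: 0.849
```

Emit:
{"fn": "servo_tool", "kwargs": {"plan": [[[0,4,0],0,0.25],[[0,1,0],0,0.4],[[0,0,0],0,0.5],[[0,0,0],0,0.5],[[0,0,0],0,0.5]], "grip_force": 30}}

```text
t: 2.85
eef_pos: [0.6199, -0.0117, 0.0932]
tcp_rot: [-1.569, 0.002, -2.995]
contact_force: [-2.0, -2.2, 6.3]
opening: 0.644
```

Emit:
{"fn": "servo_tool", "kwargs": {"plan": [[[0,-10,0],0,0.5],[[0,-30,0],0,0.5],[[0,-40,0],0,0.5],[[0,-40,0],0,0.5],[[0,0,0],0,0.5]]}}

```text
t: 3.35
eef_pos: [0.6227, -0.0113, 0.2191]
tcp_rot: [-1.567, 0.012, -2.994]
contact_force: [-0.4, -0.6, -0.2]
opening: 0.638
```

Run:
```python
from h import *
print(get_state()["opening"])
rows((.39,-.306,.20),-90,.5)
```

```text
0.6379154826204757
from [ 0.6227 -0.0113  0.2191] -81.57 n 9
[[[30.4,2.1,28.6],0.016,0.5],[[29.9,2.1,29.1],0.016,0.5],[[29.4,2.1,29.6],0.016,0.5],[[28.9,2.1,30.0],0.016,0.5],[[28.4,2.1,30.5],0.016,0.5],[[27.9,2.1,31.0],0.016,0.5],[[27.4,2.1,31.4],0.016,0.5],[[26.9,2.1,31.9],0.016,0.5],[[26.4,2.1,32.3],0.016,0.5]]
```

Emit:
{"fn": "servo_tool", "kwargs": {"plan": [[[30.4,2,28.6],0.016,0.5],[[29.9,2,29.1],0.016,0.5],[[29.4,2,29.6],0.016,0.5],[[28.9,2,30],0.016,0.5],[[28.4,2,30.5],0.016,0.5],[[27.9,2,31],0.016,0.5],[[27.4,2,31.4],0.016,0.5],[[26.9,2,31.9],0.016,0.5],[[26.4,2,32.3],0.016,0.5],[[0,0,0],0,0.5]]}}

```text
t: 4.35
eef_pos: [0.3841, -0.3094, 0.1932]
tcp_rot: [-1.569, -0.001, 3.139]
contact_force: [0.7, 1.0, -0.8]
opening: 0.638
```

Run:
```python
from h import *
s=get_state();p,d=cams.capture("wrist");np.savez("pics/w2.npz",p=p,d=d);st0=s
print(s["t"],s["eef_pos"],s["tcp_rot"],s["opening"],s["contact_force"])
C=cloud("wrist",d,s)
m=(d>0)&(abs(C[...,2]-.028)<.006)&(C[...,0]>.38)&(C[...,0]<.56)&(C[...,1]<-.22)&(C[...,1]>-.38)
P=C[m];print("pile",len(P),np.median(P[:,2]),rect(P))
# held book: near tool
M=R.from_euler("xyz",s["tcp_rot"]).as_matrix();T=(C-s["eef_pos"])@M
m=(d>0)&(abs(T[...,2])<.024)&(abs(T[...,0])<.07)&(T[...,1]>-.06)&(T[...,1]<.03);m&=(p.min(2)>60)
P=T[m];print("book in tool",len(P),P.min(0),P.max(0))
if len(P)>50:
    A=np.c_[P[:,0],np.ones(len(P))];print("top slope",np.linalg.lstsq(A,P[:,1],rcond=None)[0])
cv2.imwrite("pics/w2.png",p[...,::-1])
```

```text
4.35 [ 0.3841 -0.3094  0.1932] [-1.5693 -0.001   3.139 ] 0.6381364447297306 [ 0.7013  0.9861 -0.7778]
pile 6792 0.028371376988368086 (array([ 0.4717, -0.3084]), array([94.4561, 56.0711]), 0.25669676065444946)
book in tool 16070 [-0.0452 -0.0312 -0.024 ] [0.0451 0.0166 0.024 ]
top slope [ 0.4519 -0.008 ]
```

View pics/w2.png

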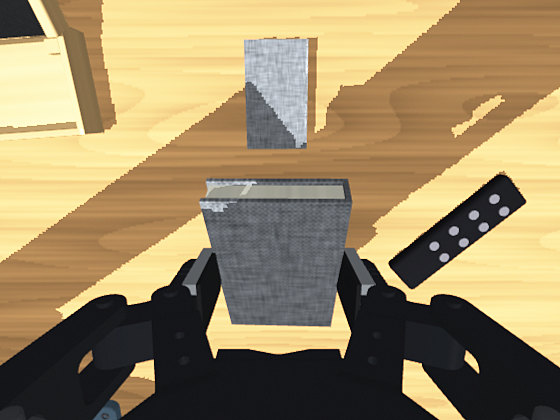

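Run:
```python
from h import *
rows((.4629,-.3084,.068),-89.75,.5,n=5)
```

```text
from [ 0.3855 -0.3075  0.1933] -90.1 n 5
[[[-15.5,25.1,0.2],-0.001,0.5],[[-15.5,25.1,0.2],-0.001,0.5],[[-15.5,25.1,0.2],-0.001,0.5],[[-15.5,25.1,0.2],-0.001,0.5],[[-15.5,25.1,0.2],-0.001,0.5]]
```

Emit:
{"fn": "servo_tool", "kwargs": {"plan": [[[-15.5,25,0.2],-0.002,0.5],[[-15.5,25,0.2],-0.002,0.5],[[-15.5,25,0.2],-0.001,0.5],[[-15.5,25,0.2],-0.001,0.5],[[-15.5,25,0.2],0,0.5],[[0,0,0],0,0.5],[[0,0,0],0,0.5],[[0,0,0],0,0.5]], "grip_force": 20}}

```text
t: 5.2
eef_pos: [0.4648, -0.3062, 0.0695]
tcp_rot: [-1.57, 0.001, -3.132]
contact_force: [-0.1, 0.5, -0.9]
opening: 0.642
```

Run:
```python
from h import *
rows((.4629,-.3084,.0575),-89.75,.5,n=2)
```

```text
from [ 0.4648 -0.3062  0.0695] -89.45 n 2
[[[0.9,6.0,1.1],0.003,0.5],[[0.9,6.0,1.1],0.003,0.5]]
```

Emit:
{"fn": "servo_tool", "kwargs": {"plan": [[[0.9,6,1.1],0.003,0.5],[[0.9,6,1.1],0.003,0.5],[[0,0,0],0,0.5],[[0,0,0],0,0.5]]}}

```text
t: 5.6
eef_pos: [0.4622, -0.3087, 0.0563]
tcp_rot: [-1.571, -0.0, -3.139]
contact_force: [0.2, -0.9, -0.4]
opening: 0.641
```

Emit:
{"fn": "servo_tool", "kwargs": {"plan": [[[-2,2.7,0],0,0.5],[[-2.1,2.7,0],0,0.5],[[-1.7,3,0],0,0.5],[[-1.7,3,0],0,0.5],[[-1.4,3.1,0],0,0.5],[[0,0,0],0,0.5]]}}

```text
t: 6.2
eef_pos: [0.4726, -0.3094, 0.0421]
tcp_rot: [-1.569, 0.002, -3.139]
contact_force: [1.3, -1.5, 5.5]
opening: 0.637
```

Emit:
{"fn": "servo_tool", "kwargs": {"plan": [[[-1.2,3.1,0],0,0.5],[[-0.9,3.3,0],0,0.5],[[-0.5,3,0],0,0.5],[[0,0,0],0,0.5]]}}

```text
t: 6.6
eef_pos: [0.4761, -0.3097, 0.0332]
tcp_rot: [-1.568, 0.004, -3.139]
contact_force: [2.2, -1.5, 5.7]
opening: 0.639
```

Run:
```python
from h import *
s=get_state();p,d=cams.capture("wrist");C=cloud("wrist",d,s);print(s["eef_pos"],s["contact_force"])
m=(d>0)&(abs(C[...,2]-.042)<.008)&(C[...,0]>.38)&(C[...,0]<.56)&(C[...,1]<-.22)&(C[...,1]>-.38)&(p.min(2)>50)
m&=abs(C[...,1]+.3084)<.022;P=C[m];print(len(P),P.min(0),P.max(0),np.polyfit(P[:,0],P[:,2],1))
```

```text
[ 0.4761 -0.3097  0.0332] [ 2.1979 -1.5369  5.6903]
16459 [ 0.4328 -0.3304  0.034 ] [ 0.5178 -0.2864  0.0483] [0.0271 0.0313]
```

Emit:
{"fn": "servo_tool", "kwargs": {"plan": [[[0,1.5,0],0,0.5],[[0,0,0],0,0.3],[[0,0,0],0,0.15],[[0,0,0],0,0.1],[[0,-20,0],0,0.1],[[0,-40,0],0,0.1],[[30,-50,0],0,0.1],[[30,-40,0],0,0.0],[[0,0,0],0,0.0]]}}

```text
t: 7.55
eef_pos: [0.4179, -0.3106, 0.1792]
tcp_rot: [-1.564, 0.005, -3.14]
contact_force: [1.2, 1.0, 0.6]
opening: 1.003
```

Run:
```python
from h import *
s=get_state();p,d=cams.capture("wrist");C=cloud("wrist",d,s);print(s["eef_pos"],s["opening"])
for lo,hi in((.037,.047),(.009,.033)):
    m=(d>0)&(C[...,2]>lo)&(C[...,2]<hi)&(C[...,0]>.38)&(C[...,0]<.56)&(C[...,1]<-.22)&(C[...,1]>-.38)
    P=C[m];print(len(P),np.median(P[:,2]),rect(P),P.min(0),P.max(0))
rows((.4506,.3015,.22),4.3,0)
```

```text
[ 0.4179 -0.3106  0.1792] 1.0032242794056108
7425 0.04241346676458452 (array([ 0.4702, -0.3102]), array([94.1329, 56.0873]), 0.7639805674552917) [ 0.4228 -0.3385  0.0397] [ 0.5172 -0.2818  0.0449]
45 0.02861701427997243 (array([ 0.4618, -0.2806]), array([74.3686,  0.7142]), 0.7909044027328491) [ 0.4246 -0.2814  0.0276] [ 0.4989 -0.2803  0.03  ]
from [ 0.4183 -0.3099  0.1767] -89.93 n 14
[[[-2.4,-3.1,-43.7],-0.117,0],[[-7.5,-3.1,-43.1],-0.117,0],[[-12.5,-3.1,-41.9],-0.117,0],[[-17.3,-3.1,-40.2],-0.117,0],[[-21.9,-3.1,-37.9],-0.117,0],[[-26.2,-3.1,-35.0],-0.117,0],[[-30.1,-3.1,-31.7],-0.117,0],[[-33.6,-3.1,-28.0],-0.117,0],[[-36.7,-3.1,-23.9],-0.117,0],[[-39.2,-3.1,-19.4],-0.117,0],[[-41.2,-3.1,-14.7],-0.117,0],[[-42.6,-3.1,-9.7],-0.117,0],[[-43.5,-3.1,-4.7],-0.117,0],[[-43.7,-3.1,0.5],-0.117,0]]
```

Emit:
{"fn": "servo_tool", "kwargs": {"plan": [[[-2.4,-3,-43.7],-0.117,0],[[-7.5,-3,-43.1],-0.117,0],[[-12.5,-3,-41.9],-0.117,0],[[-17.3,-3,-40.2],-0.117,0],[[-21.9,-3,-37.9],-0.117,0],[[-26.2,-3,-35],-0.117,0],[[-30.1,-3,-31.7],-0.117,0],[[-33.6,-3,-28],-0.117,0],[[-36.7,-3,-23.9],-0.117,0],[[-39.2,-3,-19.4],-0.117,0]]}}

```text
t: 8.6
eef_pos: [0.4411, 0.1303, 0.2024]
tcp_rot: [-1.573, -0.001, -1.964]
contact_force: [0.8, -0.3, -0.4]
opening: 1.003
```

Emit:
{"fn": "servo_tool", "kwargs": {"plan": [[[-41.2,-3,-14.7],-0.117,0],[[-42.6,-3,-9.7],-0.117,0],[[-43.5,-3,-4.7],-0.117,0],[[-43.7,-3,0.5],-0.117,0],[[0,0,0],0,0],[[0,0,0],0,0]]}}

```text
t: 9.2
eef_pos: [0.4508, 0.3036, 0.2138]
tcp_rot: [-1.574, -0.001, -1.499]
contact_force: [-0.1, 0.1, -0.5]
opening: 0.999
```

Run:
```python
from h import *
s=get_state();p,d=cams.capture("wrist");np.savez("pics/w3.npz",p=p,d=d);C=cloud("wrist",d,s);print(s["t"],s["eef_pos"],s["tcp_rot"],s["opening"])
for nm,lo,hi in(("ridge",.068,.08),("foot",.02,.032),("footall",.018,.08),("mat",.0025,.006)):
    m=(d>0)&(C[...,2]>lo)&(C[...,2]<hi)&(C[...,0]>.35)&(C[...,0]<.56)&(C[...,1]<.36)&(C[...,1]>.22)
    P=C[m];print(nm,len(P),np.median(P[:,2]),rect(P))
cv2.imwrite("pics/w3.png",p[...,::-1])
```

```text
9.2 [0.4508 0.3036 0.2138] [-1.574  -0.0012 -1.499 ] 0.9989356274728207
ridge 2012 0.074133942488887 (array([0.4532, 0.3002]), array([69.8362, 24.4699]), 7.44119930267334)
foot 1933 0.026267698528853467 (array([0.4532, 0.3004]), array([119.799 ,  36.2191]), 7.31727409362793)
footall 4454 0.05340067562468573 (array([0.4532, 0.3004]), array([119.799 ,  36.2191]), 7.31727409362793)
mat 6571 0.004333380093930528 (array([0.4552, 0.2935]), array([176.0864, 133.3062]), 1.6479299068450928)
```

View pics/w3.png

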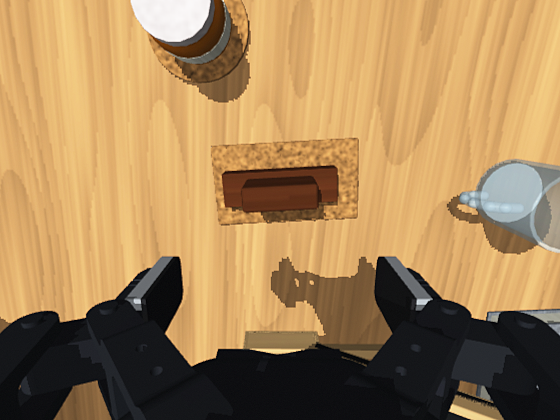

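Run:
```python
from h import *
z=np.load("pics/w3.npz");s={"eef_pos":[0.4508,0.3036,0.2138],"tcp_rot":[-1.574,-0.0012,-1.499]}
M=ray("wrist",[(211.5,146.5),(358,138.5),(358,217.5),(219,224.5)],.004,s);print("mat corners",M[:,:2],M.mean(0),np.degrees(np.arctan2(*(M[1]-M[0])[1::-1])))
rows((.4532,.3003,.08),7.4,0)
```

```text
mat corners [[0.3767 0.3357]
 [0.5331 0.3556]
 [0.5452 0.2678]
 [0.387  0.2477]] [0.4605 0.3017 0.004 ] 7.242105476987906
from [0.4509 0.3026 0.2141] 4.02 n 3
[[[0.8,44.7,0.7],-0.02,0],[[0.8,44.7,0.7],-0.02,0],[[0.8,44.7,0.7],-0.02,0]]
```

Emit:
{"fn": "servo_tool", "kwargs": {"plan": [[[0.8,44.7,0.7],-0.02,0],[[0.8,44.7,0.7],-0.02,0],[[0.8,44.7,0.7],-0.02,0],[[0,0,0],0,0],[[0,0,0],0,0],[[0,0,0],0,0]]}}

```text
t: 9.85
eef_pos: [0.4559, 0.3006, 0.084]
tcp_rot: [-1.567, 0.001, -1.442]
contact_force: [-0.1, 0.5, 0.5]
opening: 0.997
```

Run:
```python
from h import *
rows((.4532,.3003,.028),7.4,0,n=3)
```

```text
from [0.4559 0.3006 0.084 ] 7.35 n 3
[[[-0.0,18.7,-0.9],-0.0,0],[[-0.0,18.7,-0.9],-0.0,0],[[-0.0,18.7,-0.9],-0.0,0]]
```

Emit:
{"fn": "servo_tool", "kwargs": {"plan": [[[0,18.7,-0.6],0,0],[[0,18.7,-0.6],0,0],[[0,18.7,-0.6],0,0],[[0,0,0],0,0.2],[[0,0,0],0,0.4],[[0,0,0],0,0.4],[[0,0,0],0,0.4]], "grip_force": 60}}

```text
t: 10.55
eef_pos: [0.4532, 0.3007, 0.0269]
tcp_rot: [-1.568, 0.001, -1.441]
contact_force: [1.2, 0.1, 1.8]
opening: 0.812
```

Emit:
{"fn": "servo_tool", "kwargs": {"plan": [[[0,-10,0],0,0.4],[[0,-20,0],0,0.4],[[0,-40,0],0,0.4],[[0,-40,0],0,0.4],[[0,-40,0],0,0.4],[[0,-30,0],0,0.4],[[0,0,0],0,0.4]]}}

```text
t: 11.25
eef_pos: [0.4549, 0.3014, 0.2117]
tcp_rot: [-1.56, 0.003, -1.441]
contact_force: [0.5, -0.1, -2.6]
opening: 0.816
```

Run:
```python
from h import *
c=np.array([0.6378,0.0037,0.0972]);n=np.array([-0.4688,-0.0333,0.8827])
ux=np.array([n[2]*np.cos(.071),n[2]*np.sin(.071),-(n[0]*np.cos(.071)+n[1]*np.sin(.071))]);ux/=np.linalg.norm(ux);uy=np.cross(n,ux)
O=c-.143*ux-.0028*uy;print("desk O",O,"ux",ux,"uy",uy)
s=get_state();p,d=cams.capture("wrist");C=cloud("wrist",d,s);M=R.from_euler("xyz",s["tcp_rot"]).as_matrix();T=(C-s["eef_pos"])@M
print(s["eef_pos"],s["tcp_rot"],s["opening"],s["contact_force"])
b=(d>0)&(p[...,0].astype(int)>p[...,2]+12)&(p[...,0]<150)&(abs(T[...,0])<.05)&(T[...,1]<.06)&(T[...,1]>-.06)&(abs(T[...,2])<.065)
P=T[b];print(len(P),P.min(0),P.max(0));print(np.histogram(P[:,1],np.arange(-.06,.06,.004)))
r=(P[:,1]<np.percentile(P[:,1],2)+.004);print("top",rect(P[r][:,[0,2]]),np.median(P[r],0))
cv2.imwrite("pics/w4.png",p[...,::-1])
```

```text
desk O [ 0.5121 -0.008   0.03  ] ux [0.8805 0.0626 0.47  ] uy [-0.0709  0.9975 -0.    ]
[0.4549 0.3014 0.2117] [-1.5604  0.0027 -1.4406] 0.815758085333691 [ 0.5144 -0.0908 -2.6093]
28075 [-0.0185 -0.0599 -0.0642] [0.0129 0.0232 0.0646]
(array([   30,    17,  1432, 10604,  1104,   984,   897,   802,   743,
         672,   623,   585,   508,   474,  1119,  5030,   610,   572,
         533,   498,   238,     0,     0,     0,     0,     0,     0,
           0,     0]), array([-0.06 , -0.056, -0.052, -0.048, -0.044, -0.04 , -0.036, -0.032,
       -0.028, -0.024, -0.02 , -0.016, -0.012, -0.008, -0.004,  0.   ,
        0.004,  0.008,  0.012,  0.016,  0.02 ,  0.024,  0.028,  0.032,
        0.036,  0.04 ,  0.044,  0.048,  0.052,  0.056]))
top (array([-0.    ,  0.0001]), array([128.8249,  25.7151]), 89.91285705566406) [-0.0025 -0.0473  0.0015]
```

View pics/w4.png

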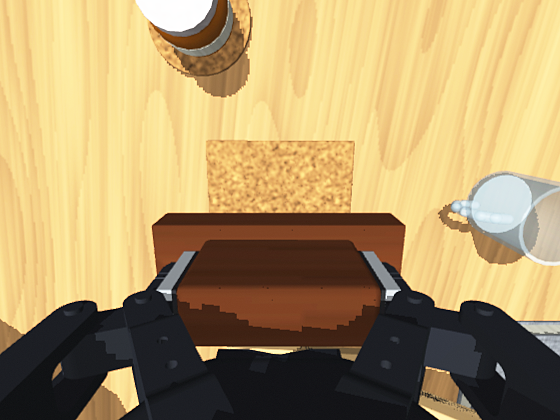

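Run:
```python
from h import *
rows((.7074,.0530,.205),94.07,.4,n=11)
```

```text
from [0.4535 0.3009 0.2087] 7.45 n 11
[[[25.3,0.3,20.0],-0.137,0.4],[[27.8,0.3,16.3],-0.137,0.4],[[29.8,0.3,12.3],-0.137,0.4],[[31.2,0.3,8.1],-0.137,0.4],[[32.0,0.3,3.8],-0.137,0.4],[[32.2,0.3,-0.6],-0.137,0.4],[[31.9,0.3,-5.1],-0.137,0.4],[[30.9,0.3,-9.4],-0.137,0.4],[[29.3,0.3,-13.5],-0.137,0.4],[[27.2,0.3,-17.4],-0.137,0.4],[[24.5,0.3,-21.0],-0.137,0.4]]
```

Emit:
{"fn": "servo_tool", "kwargs": {"plan": [[[25.3,0,20],-0.137,0.4],[[27.8,0,16.3],-0.137,0.4],[[29.8,0,12.3],-0.137,0.4],[[31.2,0,8.1],-0.137,0.4],[[32,0,3.8],-0.137,0.4],[[32.2,0,-0.6],-0.137,0.4],[[31.9,0,-5.1],-0.137,0.4],[[30.9,0,-9.4],-0.137,0.4],[[29.3,0,-13.5],-0.137,0.4],[[27.2,0,-17.4],-0.137,0.4]]}}

```text
t: 12.3
eef_pos: [0.6823, 0.0735, 0.2032]
tcp_rot: [-1.571, 0.004, -0.065]
contact_force: [-0.2, -0.3, -2.2]
opening: 0.811
```

Emit:
{"fn": "servo_tool", "kwargs": {"plan": [[[24.5,0,-21],-0.137,0.4],[[0,0,0],0,0.4],[[0,0,0],0,0.4],[[0,0,0],0,0.4]]}}

```text
t: 12.7
eef_pos: [0.7044, 0.0526, 0.2042]
tcp_rot: [-1.57, 0.003, 0.065]
contact_force: [0.0, 0.5, -2.2]
opening: 0.814
```

Run:
```python
from h import *
rows((.7074,.0530,.174),94.07,.4,n=2)
s=get_state();p,d=cams.capture("wrist");print(s["tcp_rot"],s["eef_pos"],s["opening"]);cv2.imwrite("pics/w5.png",p[...,::-1])
C=cloud("wrist",d,s);O=np.array([.5121,-.008,.03]);B=np.array([[.8805,.0626,.47],[-.0709,.9975,0],[-.4688,-.0333,.8827]]);D=(C-O)@B.T
hsv=cv2.cvtColor(p,cv2.COLOR_RGB2HSV)
m=(d>0)&(hsv[...,0]<14)&(hsv[...,1]>110)&(hsv[...,2]>90)&(D[...,2]<.016)&(D[...,2]>.002)&(abs(D[...,1])<.11)
k,l,st,ce=cv2.connectedComponentsWithStats(m.astype(np.uint8))
for i in range(1,k):
    if st[i,4]>60: Q=D[l==i]*1000;print("shard",Q.min(0),Q.max(0))
m=(d>0)&(p.max(2)<50)&(abs(D[...,2])<.006)&(abs(D[...,1])<.1)&(D[...,0]>.02)&(D[...,0]<.24);print("plane res",np.median(D[m][:,2]),np.polyfit(D[m][:,0],D[m][:,2],1))
```

```text
from [0.7044 0.0526 0.2042] 93.75 n 2
[[[1.5,15.1,0.1],-0.003,0.4],[[1.5,15.1,0.1],-0.003,0.4]]
[-1.5699  0.0029  0.0655] [0.7044 0.0526 0.2042] 0.8139541834865959
shard [ 55.5826 -95.5507   2.0275] [ 84.9287 -68.531   10.6825]
shard [60.0546 53.9101  2.0138] [79.3438 86.033  10.0246]
shard [161.024  -77.3418   2.0078] [191.6453 -47.6144  10.7358]
shard [183.3893  73.0762   2.1405] [198.8646 101.2513  10.7629]
plane res -0.0011267364631674147 [-0.001 -0.001]
```

View pics/w5.png

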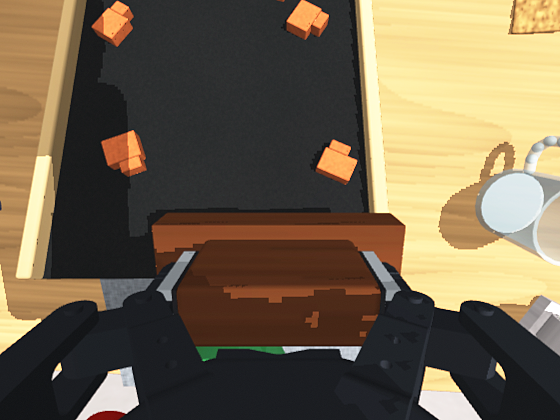

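Emit:
{"fn": "servo_tool", "kwargs": {"plan": [[[1.5,15,0],-0.003,0.4],[[1,15,0],-0.003,0.4],[[0,3,0],0,0.4],[[0,3,0],0,0.4],[[0,0,0],0,0.4],[[0,0,0],0,0.4]], "grip_force": 25}}

```text
t: 13.35
eef_pos: [0.7083, 0.052, 0.17]
tcp_rot: [-1.571, -0.001, 0.072]
contact_force: [0.5, -0.2, -1.6]
opening: 0.812
```

Not in contact yet; ease down a bit, then swing the block about its uphill edge.

Emit:
{"fn": "servo_tool", "kwargs": {"plan": [[[0,2,0],0,0.4],[[0,1.5,0],0,0.4],[[0,0,0],0,0.4]]}}

```text
t: 13.65
eef_pos: [0.7086, 0.052, 0.1675]
tcp_rot: [-1.571, -0.002, 0.072]
contact_force: [-0.7, -0.1, 4.1]
opening: 0.812
```

Emit:
{"fn": "servo_tool", "kwargs": {"plan": [[[-3,1.8,0],0,0.4],[[-2.9,1.8,0],0,0.4],[[-2.7,1.7,0],0,0.4],[[-2.7,1.7,0],0,0.4],[[0,0,0],0,0.4]]}}

```text
t: 14.15
eef_pos: [0.699, 0.051, 0.1623]
tcp_rot: [-1.572, -0.007, 0.072]
contact_force: [1.3, 0.0, 8.2]
opening: 0.814
```

Emit:
{"fn": "servo_tool", "kwargs": {"plan": [[[-2.6,2,0],0,0.4],[[-2.5,2,0],0,0.4],[[-2.3,2.3,0],0,0.4],[[-2.2,2.3,0],0,0.4],[[0,0,0],0,0.4],[[0,0,0],0,0.4]]}}

```text
t: 14.75
eef_pos: [0.6941, 0.0505, 0.1595]
tcp_rot: [-1.573, -0.021, 0.072]
contact_force: [3.8, 1.1, 23.4]
opening: 0.814
```

```bash
cat >> h.py <<'E'
def block(show=None):
    """pose of held scraper from wrist depth: ridge-top plane tilt and place, desk frame of underside centre"""
    s=get_state();p,d=cams.capture("wrist");C=cloud("wrist",d,s);M=R.from_euler("xyz",s["tcp_rot"]).as_matrix();T=(C-s["eef_pos"])@M
    b=(d>0)&(p[...,0].astype(int)>p[...,2]+12)&(p[...,0]<150)&(abs(T[...,0]+.02)<.035)&(T[...,1]<-.022)&(T[...,1]>-.065)&(abs(T[...,2])<.03)
    P=T[b];best=None
    rng=np.random.default_rng(0)
    for _ in range(300):   # RANSAC plane = ridge top
        q=P[rng.choice(len(P),3,False)];n=np.cross(q[1]-q[0],q[2]-q[0]);n/=np.linalg.norm(n)+1e-12
        if abs(n[1])<.7: continue
        k=abs((P-q[0])@n)<.0012
        if best is None or k.sum()>best.sum(): best=k
    Q=P[best];c=Q.mean(0);n=np.linalg.svd(Q-c,full_matrices=False)[2][2];n*=-np.sign(n[1])
    if show: cv2.imwrite(show,p[...,::-1])
    r=rect(Q[:,[0,2]])
    print("t",s["t"],"eef",s["eef_pos"],"F",s["contact_force"],"| tilt deg about jaw",np.degrees(np.arctan2(n[0],-n[1])),"roll",np.degrees(np.arctan2(n[2],-n[1])),len(Q),"top c",c,"rect",r)
    return s,p,d,C
E
python3 -c "
from h import *
block('pics/w6.png')"
```

```text
t 14.75 eef [0.6941 0.0505 0.1595] F [ 3.7544  1.0978 23.4049] | tilt deg about jaw -1.2762982314882725 roll -0.09344246669846823 9720 top c [-0.0008 -0.0473 -0.0001] rect (array([-0.0005, -0.    ]), array([23.9461, 60.0253]), 0.2026153802871704)
```

Emit:
{"fn": "servo_tool", "kwargs": {"plan": [[[0,0,0],0,0.25],[[0,0,0],0,0.22],[[0,0,0],0,0.21],[[0,0,0],0,0.21]], "grip_force": 20}}

```text
t: 15.2
eef_pos: [0.6941, 0.0505, 0.1595]
tcp_rot: [-1.573, -0.021, 0.072]
contact_force: [3.2, 1.2, 24.2]
opening: 0.811
```

```bash
python3 -c "
from h import *
block()"
```

```text
t 15.2 eef [0.6941 0.0505 0.1595] F [ 3.1554  1.1627 24.1724] | tilt deg about jaw -1.0804865104663786 roll -0.036164254713347596 9717 top c [-0.0007 -0.0473 -0.0002] rect (array([-0.0003,  0.    ]), array([23.6069, 60.155 ]), 0.5107318758964539)
```

Emit:
{"fn": "servo_tool", "kwargs": {"plan": [[[0,0,0],0,0.195],[[0,0,0],0,0.19],[[0,0,0],0,0.19]]}}

```text
t: 15.55
eef_pos: [0.6941, 0.0504, 0.1595]
tcp_rot: [-1.573, -0.021, 0.072]
contact_force: [4.7, 1.5, 23.7]
opening: 0.813
```

Emit:
{"fn": "servo_tool", "kwargs": {"plan": [[[0,0,0],0,0.185],[[0,0,0],0,0.185]]}}

```text
t: 15.75
eef_pos: [0.6921, 0.0502, 0.1582]
tcp_rot: [-1.573, -0.016, 0.072]
contact_force: [0.1, 0.1, 22.5]
opening: 0.823
```

Emit:
{"fn": "servo_tool", "kwargs": {"plan": [[[0,0,0],0,0.185],[[0,0,0],0,0.185],[[0,0,0],0,0.183]]}}

```text
t: 16.05
eef_pos: [0.6909, 0.0501, 0.1572]
tcp_rot: [-1.573, -0.012, 0.072]
contact_force: [-2.7, -0.1, 17.7]
opening: 0.817
```

```bash
python3 -c "
from h import *
block()
print(get_state()['opening'])"
```

```text
t 16.05 eef [0.6909 0.0501 0.1572] F [-2.6572 -0.0783 17.6529] | tilt deg about jaw -4.954800622380719 roll -0.1418801141790225 9970 top c [-0.0019 -0.0482 -0.0003] rect (array([-0.0016,  0.    ]), array([23.2071, 60.0913]), 0.3571268320083618)
0.8137388445254801
```

Emit:
{"fn": "servo_tool", "kwargs": {"plan": [[[0,0,0],0,0.178],[[0,0,0],0,0.178],[[0,0,0],0,0.178]]}}

```text
t: 16.4
eef_pos: [0.688, 0.05, 0.1516]
tcp_rot: [-1.572, -0.002, 0.072]
contact_force: [0.4, -1.5, 6.6]
opening: 0.823
```

```bash
python3 -c "
from h import *
block()
print(get_state()['opening'])"
```

```text
t 16.4 eef [0.688  0.05   0.1516] F [ 0.4257 -1.4889  6.6169] | tilt deg about jaw -14.313639363162993 roll -0.7922645197822006 7569 top c [-0.0074 -0.0502 -0.0013] rect (array([-0.0095, -0.    ]), array([22.8324, 60.0029]), 0.22477169334888458)
0.8249639354609136
```

Emit:
{"fn": "servo_tool", "kwargs": {"plan": [[[0,0,0],0,0.3],[[0,0,0],0,0.3],[[0,-6,0],0,0.3],[[9,-5,0],0,0.3],[[9,-5,0],0,0.3],[[0,3,0],0,0.3],[[0,3,0],0,0.3],[[0,0,0],0,0.3],[[0,0,0],0,0.3]], "grip_force": 40}}

```text
t: 17.35
eef_pos: [0.7051, 0.0519, 0.1608]
tcp_rot: [-1.571, -0.001, 0.072]
contact_force: [0.4, 0.0, 3.1]
opening: 0.812
```

```bash
cat >> h.py <<'E'
O=np.array([.5121,-.008,.03]);B=np.array([[.8805,.0626,.47],[-.0709,.9975,0],[-.4688,-.0333,.8827]])
E
python3 -c "
from h import *
s,p,d,C=block()
D=(C-O)@B.T;hsv=cv2.cvtColor(p,cv2.COLOR_RGB2HSV)
m=(d>0)&(hsv[...,0]<14)&(hsv[...,1]>110)&(hsv[...,2]>90)&(D[...,2]<.016)&(D[...,2]>.002)&(abs(D[...,1])<.11)
k,l,st,ce=cv2.connectedComponentsWithStats(m.astype(np.uint8))
for i in range(1,k):
    if st[i,4]>60: Q=D[l==i]*1000;print('shard',Q.min(0),Q.max(0))
"
```

```text
t 17.35 eef [0.7051 0.0519 0.1608] F [0.4031 0.0285 3.1103] | tilt deg about jaw -15.306439514950844 roll -0.5257411991043622 7695 top c [-0.0078 -0.0499 -0.0012] rect (array([-0.0099, -0.    ]), array([22.3932, 60.0228]), 0.27428966760635376)
shard [ 66.3073 -95.3919   2.0216] [ 84.9573 -69.0771  10.4606]
shard [65.7907 53.5024  2.0048] [79.8576 85.7587  9.919 ]
shard [160.6849 -77.2845   2.015 ] [191.8518 -47.657   10.7536]
shard [168.7619  81.627    6.659 ] [180.3168  97.0851  10.6284]
shard [174.0903  73.08     2.0715] [198.217  100.5293  10.5326]
```

Emit:
{"fn": "servo_tool", "kwargs": {"plan": [[[0,0,0],0,0.185],[[-2,2,0],0,0.178],[[-2,2,0],0,0.178],[[-2,2,0],0,0.178],[[-2,2.5,0],0,0.178],[[0,0,0],0,0.178],[[0,0,0],0,0.178]], "grip_force": 20}}

```text
t: 18.1
eef_pos: [0.6982, 0.0515, 0.1533]
tcp_rot: [-1.571, -0.003, 0.072]
contact_force: [0.1, 2.0, 6.1]
opening: 0.82
```

```bash
python3 -c "
from h import *
block()
print(get_state()['opening'])"
```

```text
t 18.1 eef [0.6982 0.0515 0.1533] F [0.1385 2.0296 6.1   ] | tilt deg about jaw -32.208105261192856 roll 0.14028337364430116 7556 top c [-0.0209 -0.0457 -0.0004] rect (array([-0.0217, -0.    ]), array([59.9923, 20.0503]), 89.82412719726562)
0.8231878042524037
```

Emit:
{"fn": "servo_tool", "kwargs": {"plan": [[[2,0.5,0],0,0.178],[[2,0.5,0],0,0.178],[[0,0,0],0,0.178]]}}

```text
t: 18.45
eef_pos: [0.7007, 0.0517, 0.1524]
tcp_rot: [-1.571, 0.0, 0.072]
contact_force: [-4.0, 2.1, 10.2]
opening: 0.823
```

```bash
python3 -c "
from h import *
s,p,d,C=block('pics/w7.png')
np.savez('pics/w7.npz',p=p,d=d)
print(get_state()['opening'])"
```

```text
t 18.45 eef [0.7007 0.0517 0.1524] F [-3.9743  2.0543 10.1539] | tilt deg about jaw -29.02018123660692 roll -0.061227469504094786 5507 top c [-0.0183 -0.048  -0.0022] rect (array([-0.0194, -0.    ]), array([20.6584, 60.0103]), 0.16961653530597687)
0.8232398280062749
```

Emit:
{"fn": "servo_tool", "kwargs": {"plan": [[[0,0,0],0,0.25],[[0,0,0],0,0.4],[[0,0,0],0,0.4],[[-0.5,-1,0],0,0.4],[[0,0,0],0,0.4]], "grip_force": 100}}

```text
t: 19.0
eef_pos: [0.7007, 0.0518, 0.1532]
tcp_rot: [-1.571, -0.001, 0.072]
contact_force: [-1.5, 1.7, 7.8]
opening: 0.803
```

```bash
python3 -c "
from h import *
s,p,d,C=block()
print(s['opening'],s['tcp_rot'])"
```

```text
t 19.0 eef [0.7007 0.0518 0.1532] F [-1.4578  1.7431  7.7903] | tilt deg about jaw -28.478912319218455 roll 0.0698000329080312 5454 top c [-0.018  -0.0475 -0.0023] rect (array([-0.0194, -0.    ]), array([59.908 , 20.7962]), 89.94847869873047)
0.8033442926581876 [-1.5706 -0.0013  0.0722]
```

View pics/w7.png

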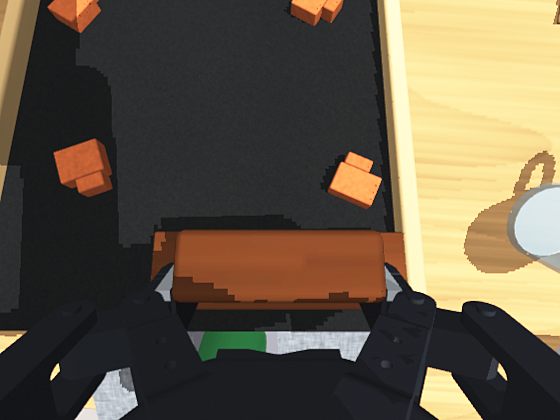

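Emit:
{"fn": "servo_tool", "kwargs": {"plan": [[[-8.8,4.7,-0.5],0,0.4],[[-8.8,4.7,-0.5],0,0.4],[[-8.8,4.7,-0.5],0,0.4],[[-8.8,4.7,0],0,0.4],[[-8.8,4.7,0],0,0.4]]}}

```text
t: 19.55
eef_pos: [0.6594, 0.0464, 0.1312]
tcp_rot: [-1.572, -0.008, 0.072]
contact_force: [1.5, -0.3, 1.1]
opening: 0.801
```

```bash
python3 -c "
from h import *
s,p,d,C=block()
print(s['opening'],s['tcp_rot'])"
```

```text
t 19.55 eef [0.6594 0.0464 0.1312] F [ 1.5436 -0.2943  1.0512] | tilt deg about jaw -28.2647098863513 roll 0.4422176376816733 5138 top c [-0.0179 -0.0474 -0.0025] rect (array([-0.0194, -0.    ]), array([59.939 , 20.9963]), 89.62005615234375)
0.8009974372827819 [-1.572  -0.0078  0.0719]
```

Emit:
{"fn": "servo_tool", "kwargs": {"plan": [[[-8.6,5.1,0],0,0.4],[[-8.8,4.7,0],0,0.4],[[-8.8,4.7,0],0,0.4],[[-8.8,4.7,0],0,0.4],[[-8.8,4.7,0],0,0.4],[[-8.8,4.7,0],0,0.4],[[-8.8,4.7,0],0,0.4],[[-8.8,4.7,0],0,0.4],[[-8.8,4.7,0],0,0.4]]}}

```text
t: 20.5
eef_pos: [0.5828, 0.0403, 0.0903]
tcp_rot: [-1.573, -0.012, 0.072]
contact_force: [2.8, -1.2, 22.6]
opening: 0.803
```

```bash
python3 -c "
from h import *
s,p,d,C=block('pics/w8.png')
print(s['opening'],s['tcp_rot'], (np.array(s['eef_pos'])-O)@B.T)"
```

```text
t 20.5 eef [0.5828 0.0403 0.0903] F [ 2.8358 -1.2459 22.569 ] | tilt deg about jaw -28.100915613767576 roll -0.13218229759487327 11925 top c [-0.0196 -0.0467  0.0001] rect (array([-0.0194, -0.    ]), array([20.9105, 59.9987]), 0.02591353841125965)
0.8031010611578459 [-1.5729 -0.0121  0.0716] [0.0936 0.0431 0.0185]
```

View pics/w8.png

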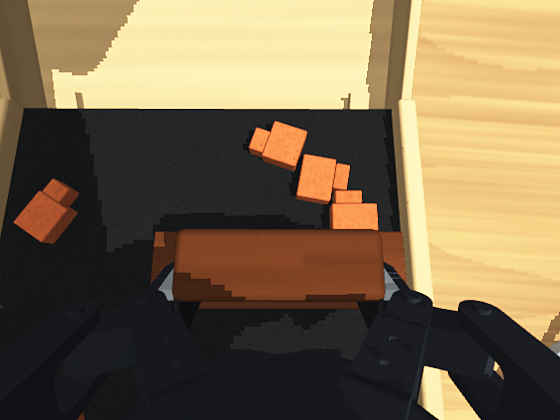

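Emit:
{"fn": "servo_tool", "kwargs": {"plan": [[[-9.4,3.6,0],0,0.4],[[-9.2,3.9,0],0,0.4],[[-8.8,4.6,0],0,0.4],[[-8.8,4.6,0],0,0.4],[[-8.8,4.6,0],0,0.4]]}}

```text
t: 21.05
eef_pos: [0.5317, 0.0379, 0.0633]
tcp_rot: [-1.57, 0.002, 0.072]
contact_force: [-0.1, 0.1, -2.0]
opening: 0.802
```

Emit:
{"fn": "servo_tool", "kwargs": {"plan": [[[-8.8,4.6,0],0,0.4],[[-8.8,4.6,0],0,0.4],[[-8.8,4.6,0],0,0.4],[[-8.8,4.6,0],0,0.4],[[-4.4,2.3,0],0,0.4],[[0,0,0],0,0.4]]}}

```text
t: 21.65
eef_pos: [0.4927, 0.0351, 0.0434]
tcp_rot: [-1.571, 0.001, 0.072]
contact_force: [-0.3, 0.3, -1.5]
opening: 0.804
```

```bash
python3 -c "
from h import *
s,p,d,C=block('pics/w9.png')
print(s['opening'],s['tcp_rot'], (np.array(s['eef_pos'])-O)@B.T)"
```

```text
t 21.65 eef [0.4927 0.0351 0.0434] F [-0.3312  0.2611 -1.4572] | tilt deg about jaw -27.5585870351047 roll 0.021054333558879954 11978 top c [-0.0195 -0.0468  0.    ] rect (array([-0.0193,  0.    ]), array([20.815 , 60.0149]), 0.12158728390932083)
0.8043220307554034 [-1.5705  0.0012  0.072 ] [-0.008   0.0443  0.0195]
```

View pics/w9.png

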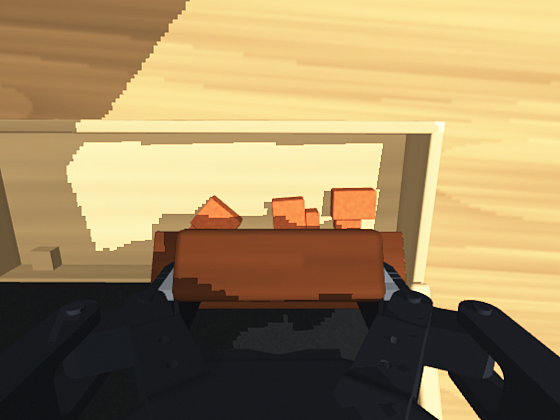

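```bash
python3 -c "
from h import *
W=lambda *a: O+np.array(a)@B
st=rows(W(.222,-.046,.05),94.07,.4,start=((.4927,.0351,.1004),94.12))
rows(W(.222,-.046,.022),94.07,.4,start=st,n=3)
"
```

```text
from [0.4927 0.0351 0.1004] 94.12 n 5
[[[37.7,-15.6,-18.1],0.0,0.4],[[37.7,-15.6,-18.1],0.0,0.4],[[37.7,-15.6,-18.1],0.0,0.4],[[37.7,-15.6,-18.1],0.0,0.4],[[37.7,-15.6,-18.1],0.0,0.4]]
from [ 0.6874 -0.0417  0.1785] 94.07 n 3
[[[4.4,8.2,-0.0],-0.0,0.4],[[4.4,8.2,-0.0],-0.0,0.4],[[4.4,8.2,-0.0],-0.0,0.4]]
```

Emit:
{"fn": "servo_tool", "kwargs": {"plan": [[[0,-10,0],0,0.4],[[0,-22,0],0,0.4],[[0,-25,0],0,0.4],[[37.7,-15.6,-18.1],0,0.4],[[37.7,-15.6,-18.1],0,0.4],[[37.7,-15.6,-18.1],0,0.4],[[37.7,-15.6,-18.1],0,0.4],[[37.7,-15.6,-18.1],0,0.4],[[0,0,0],0,0.4],[[0,0,0],0,0.4]]}}

```text
t: 22.7
eef_pos: [0.689, -0.0421, 0.1792]
tcp_rot: [-1.571, -0.001, 0.072]
contact_force: [-0.4, 1.8, -2.1]
opening: 0.8
```

```bash
cat >> h.py <<'E'
def shards(p,C,d):
    hsv=cv2.cvtColor(p,cv2.COLOR_RGB2HSV);D=(C-O)@B.T
    m=(d>0)&(hsv[...,0]<14)&(hsv[...,1]>120)&(hsv[...,2]>100)&(abs(D[...,1])<.125)&(D[...,0]<.24)&(D[...,0]>-.12)
    m&=((D[...,2]<.016)&(D[...,2]>.002)&(D[...,0]>0))|((C[...,2]<.04)&(C[...,2]>.006)&(D[...,0]<0.005))
    k,l,st,ce=cv2.connectedComponentsWithStats(m.astype(np.uint8))
    for i in range(1,k):
        if st[i,4]>30: print("shard px",np.round(ce[i]),st[i,4],"desk mm",(D[l==i].min(0)*1000).round(),(D[l==i].max(0)*1000).round(),"world z",C[l==i][:,2].max().round(4))
E
python3 -c "
from h import *
s,p,d,C=block('pics/w10.png');shards(p,C,d)
print((np.array(s['eef_pos'])-O)@B.T)
p,d=cams.capture('top');shards(p,cloud('top',d),d)
rows(O+np.array((.222,-.046,.023))@B,94.07,.4,n=3)
"
```

```text
t 22.7 eef [ 0.689  -0.0421  0.1792] F [-0.3695  1.7542 -2.1198] | tilt deg about jaw -27.814718371527242 roll 0.5916078176105738 4177 top c [-0.0178 -0.0474 -0.004 ] rect (array([-0.0194, -0.    ]), array([59.9289, 21.0098]), 89.59317779541016)
shard px [241.  34.] 83 desk mm [ 56. -83.   2.] [ 66. -70.  10.] world z 0.069
shard px [231.  56.] 294 desk mm [ 67. -96.   2.] [ 85. -69.  10.] world z 0.0782
shard px [261. 203.] 183 desk mm [178. -72.   2.] [192. -49.  10.] world z 0.1275
[ 0.2238 -0.0466  0.0499]
shard px [287. 189.] 87 desk mm [ 50. -93.   2.] [ 82. -68.  15.] world z 0.0783
shard px [256. 225.] 65 desk mm [-41.  -6. -12.] [-21.  15.   9.] world z 0.0203
from [ 0.6871 -0.0411  0.1784] 94.15 n 3
[[[4.3,7.9,-0.2],0.0,0.4],[[4.3,7.9,-0.2],0.0,0.4],[[4.3,7.9,-0.2],0.0,0.4]]
```

Emit:
{"fn": "servo_tool", "kwargs": {"plan": [[[4.3,8,0],0,0.4],[[4.3,8,0],0,0.4],[[4.3,8,0],0,0.4],[[0.9,1.8,0],0,0.4],[[0.9,1.8,0],0,0.4],[[0.5,0.9,0],0,0.4],[[0,0,0],0,0.4],[[0,0,0],0,0.4]]}}

```text
t: 23.6
eef_pos: [0.7021, -0.0403, 0.1506]
tcp_rot: [-1.57, 0.003, 0.072]
contact_force: [-4.5, 0.6, 1.2]
opening: 0.802
```

```bash
python3 -c "
from h import *
s,p,d,C=block();shards(p,C,d)
print((np.array(s['eef_pos'])-O)@B.T)
"
```

```text
t 23.6 eef [ 0.7021 -0.0403  0.1506] F [-4.5126  0.5694  1.239 ] | tilt deg about jaw -28.06191757457105 roll 1.1033680216641992 2056 top c [-0.0182 -0.0467 -0.0052] rect (array([-0.0191, -0.0001]), array([59.856 , 21.2772]), 89.70082092285156)
shard px [237.   2.] 56 desk mm [ 56. -78.   2.] [ 66. -70.   9.] world z 0.069
shard px [222.  25.] 414 desk mm [ 67. -96.   2.] [ 85. -69.  11.] world z 0.0787
shard px [249. 189.] 134 desk mm [178. -73.   2.] [187. -49.  10.] world z 0.1259
shard px [262. 200.] 113 desk mm [186. -62.   2.] [192. -48.  10.] world z 0.1282
[ 0.222  -0.0457  0.0185]
```

Emit:
{"fn": "servo_tool", "kwargs": {"plan": [[[-8.7,4.8,0],0,0.4],[[-8.8,4.7,0],0,0.4],[[-8.8,4.7,0],0,0.4],[[-8.8,4.7,0],0,0.4],[[-8.8,4.7,0],0,0.4]]}}

```text
t: 24.15
eef_pos: [0.6613, -0.0441, 0.1288]
tcp_rot: [-1.572, -0.005, 0.072]
contact_force: [1.3, -0.3, 4.2]
opening: 0.804
```

Emit:
{"fn": "servo_tool", "kwargs": {"plan": [[[-8.8,4.7,0],0,0.4],[[-8.8,4.7,0],0,0.4],[[-8.8,4.7,0],0,0.4],[[-8.8,4.7,0],0,0.4]]}}

```text
t: 24.55
eef_pos: [0.6267, -0.0468, 0.1104]
tcp_rot: [-1.572, -0.007, 0.072]
contact_force: [2.0, 0.8, 7.3]
opening: 0.803
```

Contact is steady (net about 6–9 N); carry on.

Emit:
{"fn": "servo_tool", "kwargs": {"plan": [[[-8.8,4.65,0],0,0.4],[[-8.8,4.65,0],0,0.4],[[-8.8,4.65,0],0,0.4],[[-8.8,4.65,0],0,0.4],[[-8.8,4.65,0],0,0.4]]}}

```text
t: 25.05
eef_pos: [0.5833, -0.0502, 0.0873]
tcp_rot: [-1.573, -0.007, 0.072]
contact_force: [2.7, -1.4, 7.9]
opening: 0.8
```

```bash
python3 -c "
from h import *
s,p,d,C=block();shards(p,C,d)
print((np.array(s['eef_pos'])-O)@B.T,s['tcp_rot'])
"
```

```text
t 25.05 eef [ 0.5833 -0.0502  0.0873] F [ 2.7348 -1.37    7.9463] | tilt deg about jaw -27.277699162428785 roll 0.02159679048649028 11853 top c [-0.0194 -0.0468  0.    ] rect (array([-0.0193, -0.    ]), array([20.9195, 59.9927]), 0.007765631191432476)
shard px [493.  58.] 1558 desk mm [-51.  73. -10.] [-24.  99.   8.] world z 0.0173
shard px [364.  74.] 1447 desk mm [-43. -10. -11.] [-16.  22.   5.] world z 0.0172
shard px [439.  70.] 1532 desk mm [-42.  40.  -9.] [-20.  67.   5.] world z 0.0168
shard px [224. 195.] 3623 desk mm [  27. -101.    2.] [ 70. -52.  11.] world z 0.0721
[ 0.087  -0.0472  0.0186] [-1.573  -0.0073  0.0717]
```

Emit:
{"fn": "servo_tool", "kwargs": {"plan": [[[-8.8,4.65,0],0,0.4],[[-8.8,4.65,0],0,0.4],[[-8.8,4.65,0],0,0.4],[[-8.8,4.65,0],0,0.4]]}}

```text
t: 25.5
eef_pos: [0.5492, -0.0531, 0.0691]
tcp_rot: [-1.574, -0.009, 0.072]
contact_force: [2.6, -1.2, 11.6]
opening: 0.797
```

Emit:
{"fn": "servo_tool", "kwargs": {"plan": [[[-8.8,4.65,0],0,0.4],[[-8.8,4.65,0],0,0.4],[[-8.8,4.65,0],0,0.4],[[-8.8,4.65,0],0,0.4],[[-6,3.2,0],0,0.4],[[0,0,0],0,0.4]]}}

```text
t: 26.1
eef_pos: [0.506, -0.0558, 0.0459]
tcp_rot: [-1.573, -0.004, 0.072]
contact_force: [-1.1, -1.8, 6.5]
opening: 0.799
```

```bash
python3 -c "
from h import *
s,p,d,C=block('pics/w11.png');shards(p,C,d)
print((np.array(s['eef_pos'])-O)@B.T,s['tcp_rot'])
"
```

```text
t 26.1 eef [ 0.506  -0.0558  0.0459] F [-1.1094 -1.8097  6.4633] | tilt deg about jaw -27.89908031539926 roll 0.003606764913575404 11936 top c [-0.0196 -0.0467 -0.0001] rect (array([-0.0193, -0.    ]), array([59.9976, 20.773 ]), 89.97102355957031)
shard px [514. 195.] 1953 desk mm [-50.  73. -10.] [-26.  98.   8.] world z 0.0169
shard px [247. 200.] 1889 desk mm [-49. -79.  -6.] [-24. -50.   8.] world z 0.0168
shard px [372. 210.] 1699 desk mm [-46. -10. -12.] [-19.  22.   5.] world z 0.0162
shard px [454. 206.] 1868 desk mm [-45.  39. -12.] [-20.  67.   6.] world z 0.0165
shard px [181. 207.] 1557 desk mm [ -39. -115.   -9.] [-21. -85.  24.] world z 0.0375
[-0.0009 -0.0472  0.0185] [-1.5726 -0.0042  0.0717]
```

Emit:
{"fn": "servo_tool", "kwargs": {"plan": [[[0,-10,0],0,0.4],[[10,-30,0],0,0.4],[[15,-40,0],0,0.4],[[15,-40,0],0,0.4],[[0,-20,0],0,0.4],[[0,0,0],0,0.4],[[0,0,0],0,0.4]]}}

```text
t: 26.85
eef_pos: [0.5437, -0.0518, 0.1837]
tcp_rot: [-1.57, 0.001, 0.072]
contact_force: [-0.3, 0.6, -1.3]
opening: 0.802
```

```bash
python3 -c "
from h import *
s,p,d,C=block('pics/w12.png');shards(p,C,d)
p,d=cams.capture('top');C=cloud('top',d);print('top');shards(p,C,d)
m=(d>0)&(C[...,2]>.037)&(C[...,2]<.047)&(C[...,0]>.38)&(C[...,0]<.56)&(C[...,1]<-.22)&(C[...,1]>-.38);print('book',rect(C[m]))
"
```

```text
t 26.85 eef [ 0.5437 -0.0518  0.1837] F [-0.3466  0.5715 -1.3328] | tilt deg about jaw -27.708590640242093 roll 0.03777809639031517 11959 top c [-0.0196 -0.0467  0.0001] rect (array([-0.0193, -0.    ]), array([60.0077, 20.7345]), 89.84490966796875)
shard px [222. 115.] 633 desk mm [ -58. -114.   -6.] [-28. -87.  13.] world z 0.0166
shard px [258. 127.] 656 desk mm [-46. -78.  -6.] [-23. -50.   8.] world z 0.0172
shard px [418. 124.] 589 desk mm [-48.  74.  -7.] [-25.  98.   7.] world z 0.0165
shard px [333. 134.] 593 desk mm [-45. -10. -11.] [-17.  22.   5.] world z 0.0171
shard px [382. 131.] 603 desk mm [-44.  40.  -9.] [-20.  67.   5.] world z 0.0164
top
shard px [256. 225.] 75 desk mm [-42.  -7. -13.] [-19.  20.   7.] world z 0.0215
shard px [238. 227.] 79 desk mm [-44.  42. -10.] [-22.  67.   6.] world z 0.0208
shard px [297. 229.] 77 desk mm [ -57. -111.   -7.] [-32. -88.  16.] world z 0.02
shard px [225. 231.] 76 desk mm [-49.  76.  -6.] [-27.  99.   9.] world z 0.0208
book (array([ 0.4695, -0.3074]), array([56.8362, 92.9677]), 89.98050689697266)
```

View pics/w12.png

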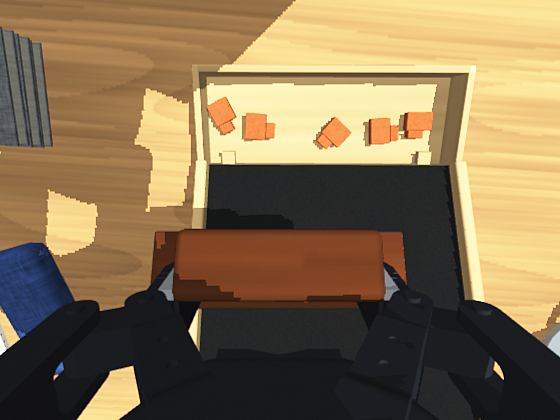

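```bash
python3 -c "
from h import *
rows((.4513,.3154,.12),7.4,.4,n=12)
"
```

```text
from [ 0.5428 -0.0516  0.1823] 94.13 n 12
[[[-5.4,5.2,31.1],0.126,0.4],[[-9.3,5.2,30.1],0.126,0.4],[[-13.0,5.2,28.7],0.126,0.4],[[-16.5,5.2,26.9],0.126,0.4],[[-19.7,5.2,24.6],0.126,0.4],[[-22.7,5.2,21.9],0.126,0.4],[[-25.2,5.2,18.9],0.126,0.4],[[-27.4,5.2,15.5],0.126,0.4],[[-29.2,5.2,12.0],0.126,0.4],[[-30.4,5.2,8.2],0.126,0.4],[[-31.2,5.2,4.3],0.126,0.4],[[-31.5,5.2,0.3],0.126,0.4]]
```

Emit:
{"fn": "servo_tool", "kwargs": {"plan": [[[-5.4,5.2,31.1],0.126,0.4],[[-9.3,5.2,30.1],0.126,0.4],[[-13,5.2,28.7],0.126,0.4],[[-16.5,5.2,26.9],0.126,0.4],[[-19.7,5.2,24.6],0.126,0.4],[[-22.7,5.2,21.9],0.126,0.4],[[-25.2,5.2,18.9],0.126,0.4],[[-27.4,5.2,15.5],0.126,0.4],[[-29.2,5.2,12],0.126,0.4],[[-30.4,5.2,8.2],0.126,0.4]]}}

```text
t: 27.95
eef_pos: [0.466, 0.2544, 0.1301]
tcp_rot: [-1.575, 0.0, -1.193]
contact_force: [0.9, 0.0, -1.7]
opening: 0.8
```

Emit:
{"fn": "servo_tool", "kwargs": {"plan": [[[-31.2,5.2,4.3],0.126,0.4],[[-31.5,5.2,0.3],0.126,0.4],[[0,0,0],0,0.4],[[0,0,0],0,0.4],[[0,0,0],0,0.4]]}}

```text
t: 28.45
eef_pos: [0.4521, 0.3139, 0.1209]
tcp_rot: [-1.573, -0.001, -1.439]
contact_force: [-0.7, -0.2, -1.6]
opening: 0.803
```

```bash
python3 -c "
from h import *
s,p,d,C=block('pics/w13.png')
m=(d>0)&(C[...,2]>.0025)&(C[...,2]<.0065)&(C[...,0]>.36)&(C[...,0]<.56)&(C[...,1]<.37)&(C[...,1]>.24);k,l,st,ce=cv2.connectedComponentsWithStats(m.astype(np.uint8));i=1+st[1:,4].argmax();print('mat part',rect(C[l==i]),np.median(C[l==i],0))
rows((.4513,.3154,.034),7.4,.4,n=4)
"
```

```text
t 28.45 eef [0.4521 0.3139 0.1209] F [-0.669  -0.2132 -1.6266] | tilt deg about jaw -28.13996827560676 roll 0.0731255364184736 11993 top c [-0.0201 -0.0467  0.0001] rect (array([-0.0199, -0.    ]), array([59.991 , 20.6243]), 89.78460693359375)
mat part (array([0.4578, 0.3186]), array([159.8244,  56.8406]), 7.003468990325928) [0.4575 0.3198 0.0043]
from [0.4525 0.3138 0.1213] 7.51 n 4
[[[-0.4,21.8,-0.2],0.0,0.4],[[-0.4,21.8,-0.2],0.0,0.4],[[-0.4,21.8,-0.2],0.0,0.4],[[-0.4,21.8,-0.2],0.0,0.4]]
```

Emit:
{"fn": "servo_tool", "kwargs": {"plan": [[[-0.4,21.8,0],0,0.4],[[-0.4,21.8,0],0,0.4],[[-0.4,21.8,0],0,0.4],[[-0.4,20,0],0,0.4],[[0,4,0],0,0.4],[[0,3,0],0,0.4],[[0,0,0],0,0.4],[[0,0,0],0,0.4]], "grip_force": 40}}

```text
t: 29.3
eef_pos: [0.4532, 0.3166, 0.0305]
tcp_rot: [-1.569, 0.001, -1.44]
contact_force: [0.0, -0.7, -1.1]
opening: 0.803
```

Emit:
{"fn": "servo_tool", "kwargs": {"plan": [[[0,2,0],0,0.3],[[0,1.5,0],0,0.25],[[0,0,0],0,0.2],[[0,0,0],0,0.19]], "grip_force": 20}}

```text
t: 29.7
eef_pos: [0.4532, 0.3168, 0.0273]
tcp_rot: [-1.568, 0.001, -1.44]
contact_force: [-0.3, -1.5, 6.5]
opening: 0.812
```

Emit:
{"fn": "servo_tool", "kwargs": {"plan": [[[3,0,0],0,0.182],[[3,0.2,0],0,0.178],[[3,0.4,0],0,0.178],[[0,0,0],0,0.178]]}}

```text
t: 30.1
eef_pos: [0.4538, 0.3068, 0.0252]
tcp_rot: [-1.571, -0.001, -1.44]
contact_force: [2.1, -1.3, 1.0]
opening: 0.819
```

```bash
python3 -c "
from h import *
s,p,d,C=block();print(s['opening'],s['tcp_rot'])"
```

```text
t 30.1 eef [0.4538 0.3068 0.0252] F [ 2.0753 -1.3352  0.9688] | tilt deg about jaw -14.979885349280478 roll -0.11691498557233074 12322 top c [-0.0134 -0.0511  0.0002] rect (array([-0.0133,  0.    ]), array([22.6227, 60.0336]), 0.3831101953983307)
0.8190474004707591 [-1.5707 -0.0005 -1.4402]
```

Emit:
{"fn": "servo_tool", "kwargs": {"plan": [[[3,0.9,0],0,0.178],[[3,1.1,0],0,0.178],[[3,1.3,0],0,0.178],[[3,1.6,0],0,0.178],[[0,0,0],0,0.178],[[0,0,0],0,0.178]]}}

```text
t: 30.75
eef_pos: [0.4548, 0.2954, 0.0203]
tcp_rot: [-1.572, -0.0, -1.44]
contact_force: [-0.0, 1.0, 0.9]
opening: 0.823
```

```bash
python3 -c "
from h import *
s,p,d,C=block();print(s['opening'],s['tcp_rot'])"
```

```text
t 30.75 eef [0.4548 0.2954 0.0203] F [-0.0283  1.0281  0.918 ] | tilt deg about jaw -0.27037307731867816 roll 0.08212335992234637 11249 top c [-0.0078 -0.0539  0.0003] rect (array([-0.0072,  0.    ]), array([59.9827, 23.9014]), 89.98239135742188)
0.8234986912376497 [-1.5715 -0.0001 -1.4401]
```

Emit:
{"fn": "servo_tool", "kwargs": {"plan": [[[0,0,0],0,0.12],[[0,0,0],0,0.05],[[0,0,0],0,0],[[0,0,0],0,0],[[0,-10,0],0,0],[[0,-30,0],0,0],[[0,-40,0],0,0],[[0,-45,0],0,0],[[0,-45,0],0,0],[[30,0,0],0,0]]}}

```text
t: 31.8
eef_pos: [0.4625, 0.2692, 0.1983]
tcp_rot: [-1.557, 0.004, -1.437]
contact_force: [0.7, -0.4, 0.4]
opening: 0.999
```

```bash
python3 -c "
from h import *
s=get_state();p,d=cams.capture('wrist');C=cloud('wrist',d,s);print(s['t'],s['eef_pos'],s['opening'],s['contact_force'])
for nm,lo,hi in(('ridge',.068,.08),('foot',.02,.032)):
    m=(d>0)&(C[...,2]>lo)&(C[...,2]<hi)&(C[...,0]>.35)&(C[...,0]<.56)&(C[...,1]<.36)&(C[...,1]>.22);P=C[m];print(nm,len(P),np.median(P[:,2]),rect(P))
z=np.load('pics/top0.npz');p,d=cams.capture('top');C=cloud('top',d);C0=cloud('top',z['d']);shards(p,C,d)
cv2.imwrite('pics/top1.png',p[...,::-1])
dp=abs(p.astype(int)-z['p']).max(2)
for nm,(u0,u1,v0,v1) in {'mug':(112,156,118,168),'case':(345,392,112,178),'remote':(422,480,258,312)}.items():
    a=(C[v0:v1,u0:u1,2]>.007);b=(C0[v0:v1,u0:u1,2]>.007);print(nm,'mask diff',(a^b).sum(),'of',b.sum(),C[v0:v1,u0:u1][a][:,:2].mean(0)-C0[v0:v1,u0:u1][b][:,:2].mean(0))
m=(d>0)&(C[...,2]>.037)&(C[...,2]<.047)&(C[...,0]>.38)&(C[...,0]<.56)&(C[...,1]<-.22)&(C[...,1]>-.38);print('book',rect(C[m]))
D=(C-O)@B.T;m=(d>0)&(D[...,0]>.01)&(D[...,0]<.25)&(abs(D[...,1])<.1);print('slope clear, max height',np.percentile(D[m][:,2],[50,99.5]))
"
```

```text
31.8 [0.4625 0.2692 0.1983] 0.9988000754544216 [ 0.7177 -0.3708  0.4185]
ridge 2411 0.07418862692528683 (array([0.4553, 0.3022]), array([69.6992, 23.9973]), 7.677535533905029)
foot 2079 0.026335470750619205 (array([0.4554, 0.3023]), array([120.1144,  34.8418]), 7.604327201843262)
shard px [256. 224.] 69 desk mm [-41.  -7. -15.] [-19.  22.   5.] world z 0.0208
shard px [238. 227.] 44 desk mm [-45.  44.  -8.] [-22.  67.   9.] world z 0.0196
shard px [298. 229.] 56 desk mm [ -58. -111.   -6.] [-32. -88.  15.] world z 0.0186
shard px [226. 231.] 75 desk mm [-49.  75.  -4.] [-27. 100.  11.] world z 0.0191
mug mask diff 125 of 942 [0.0034 0.0042]
case mask diff 52 of 1368 [ 0.0009 -0.0005]
remote mask diff 36 of 1005 [0.0004 0.0031]
book (array([ 0.4695, -0.3072]), array([56.3592, 93.0165]), 89.91758728027344)
slope clear, max height [-0.0001  0.0059]
```

Emit:
{"fn": "servo_tool", "kwargs": {"plan": [[[0,-10,0],0,0],[[0,0,0],0,0],[[0,0,0],0,0]]}}

```text
t: 32.2
eef_pos: [0.4589, 0.2664, 0.2004]
tcp_rot: [-1.571, 0.0, -1.439]
contact_force: [-0.4, 0.3, 0.5]
opening: 0.998
```

```bash
python3 -c "
from rig import finish_job
print(finish_job())"
```

```text
the job is handed in; nothing more can be done
None
```

The job is done and handed in at 32.2 s of the 69 s allowed; no verdict was reported.

- **Notebook:** I laid it on the pile first. Its centre came out within about 2 mm of the pile, and its angle within about 0.5°.
- **Scraper on the slope:** I let it turn in a light grip until its foot lay flush, measuring 28–29° against the 28° slope, then tightened the grip. It first landed about 12 mm too far downhill, so I lifted it and set it further up before sweeping.
- **Sweeping:** One stroke ran down the left and one down the right. The last wrist picture showed all five shards lying flat in the tray and the slope clear.
- **Scraper back on the mat:** It stands upright, about 2–3 mm from where it was. Its angle is 7.6°, against 7.4° before.

**Checks that were less clean:**
- On the last 50 mm or so of the first stroke I had backed off too far, and the scraper rode about 1 mm above the slope. The shards still went in.
- The pressing force briefly reached about 24 N.
- The final top view picked out only four shards by colour; the fifth shows in the earlier wrist picture.
- The before-and-after comparison showed no shift of the case, an apparent 3 mm for the remote and 4–5 mm for the glass mug. I put these down to depth noise and the arm's view, since the robot never went near either.

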